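# Gauge and sort profile lengths at the lamp bench

## Task

Sort the three aluminium profile pieces by length, one at a time from the shortest to the longest: lay each in the gauge channel, butted against the end stop, to check its length, then lay it flat in the matching bin and let go of it there without dropping it (shortest in blue, middle in yellow, longest in red, as the gauge's colour zones show). Leave everything else on the bench where it is.

Things in the scene. Friction and masses are not known exactly. Their poses are not given: they have to be found in the camera images.
- short: straight length of square slotted aluminium profile, silver with a dark groove along each side, 70 mm long, 24 x 24 mm in section, lying on the bench; origin at its centre (12 mm above what it lies on), x axis along its length, both ends alike, the shortest of three
- medium: straight length of square slotted aluminium profile, silver with a dark groove along each side, 100 mm long, 24 x 24 mm in section, lying on the bench; origin at its centre (12 mm above what it lies on), x axis along its length, both ends alike
- long: straight length of square slotted aluminium profile, silver with a dark groove along each side, 130 mm long, 24 x 24 mm in section, lying on the bench; origin at its centre (12 mm above what it lies on), x axis along its length, both ends alike, the longest of three
- gauge: length gauge fixed to the bench: white base 165 (x) x 60 (y) x 10 mm thick, two side walls 10 mm high make a channel along x, 31 mm wide, closed at +x by a dark steel stop, open at -x. Painted zones by distance from the stop: blue 55-85 mm, yellow 85-115, red 115-145; the zone where a butted piece's free end lies names its bin. Origin: centre of its underside
- gauge_stop (a point): foot of the end stop's inner face: middle of the channel's width, at the channel floor (10 mm above the bench); the stop rises 30 mm above that floor. x points along the channel out through the stop, so pieces lie on its -x side; z up
- bin_blue: blue plastic bin, open on top, fixed on a dark 8 mm rack plate: outside 88 mm (its x) by 165 mm (its y), 32 mm tall, walls and floor 4 mm (inside 80 x 157 mm); origin at the centre of its underside, z up. The three bins lie side by side in any order
- bin_yellow: yellow plastic bin, open on top, fixed on a dark 8 mm rack plate: outside 88 mm (its x) by 165 mm (its y), 32 mm tall, walls and floor 4 mm (inside 80 x 157 mm); origin at the centre of its underside, z up. The three bins lie side by side in any order
- bin_red: red plastic bin, open on top, fixed on a dark 8 mm rack plate: outside 88 mm (its x) by 165 mm (its y), 32 mm tall, walls and floor 4 mm (inside 80 x 157 mm); origin at the centre of its underside, z up. The three bins lie side by side in any order
- screwdriver: loose screwdriver lying flat, 130 mm long along its x, about 25 mm thick at the handle; origin near its middle; leave alone
- lens_tube: black upright lens tube, 44 mm diameter, 85 mm tall; origin at the centre of its underside; leave alone
- pedestal: upright steel pedestal post, 25 mm diameter on a 32 mm foot, 90 mm tall, stands near the gauge; origin at the centre of its underside; leave alone
- lens_mount: white L-shaped lens mount, base 50 x 60 mm, 68 mm tall; origin at the centre of its underside; leave alone
- jar: amber screw jar, 50 mm diameter, 70 mm tall, stands close beside the long piece; origin at the centre of its underside; leave alone
- pliers: small pliers with red handles lying flat, about 155 x 50 x 12 mm, jaws to its +x; origin near its pivot; leave alone
- lens_case: grey lens case, 70 (x) x 50 (y) x 30 mm tall, lies close beside one end of the medium piece; origin at the centre of its underside; leave alone
Mind the look-alikes: they are no part of the job. What is shaped like the medium but orange or purple is not meant.

How it is judged:
By the outcome, as a careful person would: the job done as asked, in the order asked, and still so for the second after the job is handed in, with the robot touching nothing.
It also fails if it takes over 72 s, if anything falls off the work surface, if the arm or the gripper's body presses on something with over 40 N, if the wrist force passes 120 N, or if a joint passes its speed limit or range.

## Robot

A 7-joint arm with a two-finger parallel gripper is mounted at the origin on the work surface. World frame = base frame: x ahead of the robot, y to its left, z up, the work surface at z = 0. Lengths are in m, angles in rad, forces in N, time in s.
With the tool pointing down it reaches from about 0.4 to 0.875 m from the base axis. Payload 19.3 kg.
Tool frame: the origin (TCP) lies at the very end of the fingers, on their centre line; the grasp point (between the pads) lies 19 mm behind it; z points along the fingers, y is the line along which they close (so a half turn about z gives the same grasp; the last joint's range is limited). The gripper opens to 85 mm and grips with 20 to 120 N. Pads are 22 mm wide; open, the fingers measure 114 mm over their backs; the gripper's body (76 mm by 85 mm) begins 54 mm behind the grasp point. The pads swing forward as they close: fully open they stand 13 mm farther back than shut.
Start: joints at [-1.176, 0.521, -0.036, 1.599, 0.021, 1.021, -0.113], TCP at [0.28, 0.559, 0.197] pointing down, gripper open.
Joint ranges: [-2.91, 2.91], [-0.3, 2.13], [-1.5, 1.42], [0.17, 2.43], [-1.26, 4.41], [0.16, 1.93], [-2.52, 2.52]. Speed limits (rad/s): [1.89, 1.89, 2.39, 2.39, 3.01, 3.01, 3.01].

## Interface

Orientations are given as [roll, pitch, yaw] about the fixed x, y, z axes, in that order (R = Rz(yaw) Ry(pitch) Rx(roll)).
In Python, from workcell import bot gives the robot as it stands.
- The arm moves only by the tool carry_out, never from a script. Its argument "rows" is a list that holds one entry, the list of rows, each a list of 4 numbers: the shift along the tool's x, y, z in m, then the turn about the tool's z in degrees. In form: [[[x, y, z, twist], ...]]. A call has 1 to 12 rows; each row is the pose to reach, as a shift and turn from the pose commanded when the call began, along the tool's axes at that moment; what a row does not reach only later rows make up. A row lasts 1/12 s, in which the tool goes at most 41.7 mm and 7.16 degrees, less where a joint would pass 70% of its speed; a pose out of reach is approached as far as the arm can. A call with a gripper value outside its range is refused whole. "grip" is the finger opening in m, from 0 to 0.0854, set as the call begins (left out, the last holds). The fingers move at their own pace and stop on an object; "grip_force" is the grip in N (left out, the last holds). Time passes only in rows, so rows that repeat a pose let the fingers close. It gives the time, the measured TCP pose, the force, the opening and the grip force at its end, in the units of the state.
- bot.observe(): the state, without advancing time (a new reading comes with each control period).
- bot.grab_frame(name): name is "side" or "top" or "wrist"; returns a dict with "pixels" (384x512x3 uint8, red, green, blue), "K" (3x3 intrinsics, pixels), "k1" (the pictures are not rectified: a ray, as slopes to the right and down, at radius r is drawn at 1 + k1 r^2 times it, then the intrinsics apply), "pose" (4x4, takes a point from camera to world coordinates). Camera axes: x right, y down, z forward; pixel columns grow to the right and rows downward; lengths in m; the calibration is good to about 2 mm. A picture is of the moment at which its call begins. There is no depth.
- bot.job_done(): hands the job in; it is judged then, once.
Trained networks look in a picture, given as the dict that the camera call returned (one of the last four; its "shot" number tells which), for a name from the list of things; names that differ only in an ending like _2 or _b are one class to them, and where a whole thing is asked for, a point or a joint stands for the part that bears it (a point fixed in the world has none). Each returns a list of dicts, best first, with "conf" (0 to 1); they miss things now and then, are a little off and sometimes report something else, mostly with a low value. They report only what shows in the picture. A call takes as long as a camera call. They do not tell look-alikes from the thing itself.
- bot.look_for(picture, label): "position" ([column, row] in pixels, amid what is visible of it).
- bot.regions_of(picture, label): "region" (384x512 bool, what is visible of it) and "position" ([column, row] in pixels, amid what is visible of it).
- bot.spot_point(picture, label): "position" ([column, row] in pixels: a listed point, or the origin of a listed thing).
The state is a dict: "clock": time; "qpos": joint angles; "qd": joint speeds; "joint_efforts": joint torques, N m; "position": TCP position; "tool_rot": TCP orientation; "force": force on the tool from outside, world axes, zero at the start; "moment": the same for the moment, N m; "grip_width": finger opening in m; "finger_force": force on a finger pad.
Only numpy, scipy, OpenCV 4.12 (cv2) and the standard library are available. Lean on these libraries where they do the work, as an engineer would, in place of code of your own. Each camera call takes 0.05 s, during which the arm holds its last target. There are 200 camera calls.

## Working session

There is one attempt and no reset: what is moved stays moved. The work goes in short steps, Python scripts to look and compute and a tool call to move; the robot and the scene stay as the last step left them, time stands still between calls to the robot, and variables do not carry over. Pictures are saved under pics/ and viewed, at most 11 in all, crops included, and the job is handed in when it is done.

Besides the shell and the picture viewer there is one more tool, called after "Call:" in YAML: its name, and indented under it one key for each argument. carry_out: Moves the arm, as the interface text tells. Its arguments: {"type":"object","properties":{"rows":{"type":"array","items":{"type":"array","items":{"type":"array","items":{"type":"number"}}}},"grip":{"type":"number"},"grip_force":{"type":"number"}},"required":["rows"]}

```bash
mkdir -p pics; ls; cat > h.py <<'E'
import numpy as np, cv2
from workcell import bot
def proj(f,P):
    P=np.atleast_2d(P); T=np.linalg.inv(f["pose"]); c=P@T[:3,:3].T+T[:3,3]
    s=c[:,:2]/c[:,2:]; s=s*(1+f["k1"]*(s**2).sum(1,keepdims=True)); K=f["K"]
    return s@K[:2,:2].T+K[:2,2]
def unproj(f,uv,z):
    K=f["K"]; uv=np.atleast_2d(np.asarray(uv,float))
    d=(uv-K[:2,2])@np.linalg.inv(K[:2,:2]).T; s=d.copy()
    for _ in range(20): s=d/(1+f["k1"]*(s**2).sum(1,keepdims=True))
    r=np.c_[s,np.ones(len(s))]@f["pose"][:3,:3].T; o=f["pose"][:3,3]
    return o+r*((z-o[2])/r[:,2])[:,None]
def save(f,n,crop=None,scale=1):
    im=f["pixels"][...,::-1]
    if crop: a,b,c,d=crop; im=im[c:d,a:b]
    cv2.imwrite("pics/"+n,cv2.resize(im,None,fx=scale,fy=scale,interpolation=cv2.INTER_CUBIC))
E
python3 - <<'E'
from h import *
np.set_printoptions(precision=4,suppress=True)
s=bot.observe(); print(s)
a=bot.grab_frame("top"); b=bot.grab_frame("side")
save(a,"top.png",scale=1.5); save(b,"side.png",scale=1.5)
print(a["pose"],a["K"],a["k1"])
for l,z in [("short",.012),("medium",.012),("long",.012),("gauge",0.01),("gauge_stop",.01),("bin_blue",.008),("bin_yellow",.008),("bin_red",.008),("pedestal",0),("jar",0),("lens_case",0),("lens_tube",0),("lens_mount",0)]:
    for d in bot.spot_point(a,l)[:4]:
        print(l,round(d["conf"],2),np.round(d["position"]),unproj(a,d["position"],z)[0])
    for d in bot.regions_of(a,l)[:4]:
        m=d["region"].astype(np.uint8); ys,xs=np.nonzero(m)
        r=cv2.minAreaRect(np.c_[xs,ys].astype(np.float32)); c=unproj(a,cv2.boxPoints(r),2*z if z==.012 else z)[:,:2]
        e=[c[1]-c[0],c[2]-c[1]]; e=max(e,key=np.linalg.norm)
        print("   reg",round(d["conf"],2),np.round(r[0]),c.mean(0),"len",np.linalg.norm(e).round(4),"ang",np.degrees(np.arctan2(e[1],e[0])).round(1),"rgb",a["pixels"][m>0].mean(0).round())
E
```

```text
pics
{'clock': 0.0, 'qpos': array([-1.1762,  0.522 , -0.0363,  1.6   ,  0.0212,  1.0211, -0.1128]), 'qd': array([ 0.0008, -0.    ,  0.0003,  0.0005,  0.0004, -0.    ,  0.0004]), 'joint_efforts': array([  0.0005, -92.7119,   1.9796, -36.9925,   0.0178,   0.0083,
         0.    ]), 'position': array([0.28  , 0.5583, 0.1965]), 'tool_rot': array([-3.1405,  0.0001,  2.6767]), 'force': array([ 0.3386,  0.9409, -0.0354]), 'moment': array([-0.0153, -0.0063, -0.0164]), 'finger_force': 0.0, 'grip_width': 0.08535934555382262}
[[ 0.0205 -0.9818  0.1886  0.3262]
 [-0.9998 -0.0215 -0.0036  0.0667]
 [ 0.0076 -0.1885 -0.982   1.3442]
 [ 0.      0.      0.      1.    ]] [[490.3473   0.     253.3654]
 [  0.     490.3473 189.784 ]
 [  0.       0.       1.    ]] 0.05573959293044857
short 0.7 [189. 238.] [0.4456 0.2326 0.012 ]
   reg 0.82 [190. 238.] [0.4455 0.228 ] len 0.0661 ang -19.2 rgb [170. 175. 174.]
medium 0.79 [169. 176.] [0.6153 0.2957 0.012 ]
medium 0.66 [310. 189.] [ 0.5865 -0.094   0.012 ]
medium 0.65 [218. 132.] [0.7455 0.166  0.012 ]
medium 0.57 [116. 169.] [0.6323 0.4441 0.012 ]
   reg 0.
[... 1143 characters left out ...]
08  0.    ]
   reg 0.48 [279. 165.] [ 0.6572 -0.0101] len 0.0479 ang -6.2 rgb [133. 137. 132.]
   reg 0.4 [170. 150.] [0.6946 0.2995] len 0.0805 ang -147.0 rgb [126. 126. 123.]
jar 0.9 [134. 222.] [0.4886 0.3867 0.    ]
   reg 0.78 [132. 218.] [0.4983 0.392 ] len 0.0629 ang -88.8 rgb [166. 166. 159.]
lens_case 0.85 [171. 150.] [0.6931 0.2974 0.    ]
   reg 0.87 [170. 149.] [0.6957 0.2996] len 0.0767 ang -146.2 rgb [131. 129. 127.]
lens_tube 0.56 [235. 171.] [0.6375 0.1148 0.    ]
   reg 0.8 [230. 169.] [0.6426 0.1287] len 0.0635 ang -178.5 rgb [89. 96. 93.]
lens_mount 0.73 [322. 132.] [ 0.7568 -0.1317  0.    ]
   reg 0.74 [326. 130.] [ 0.7635 -0.1418] len 0.075 ang -10.9 rgb [173. 177. 175.]
```

View pics/top.png

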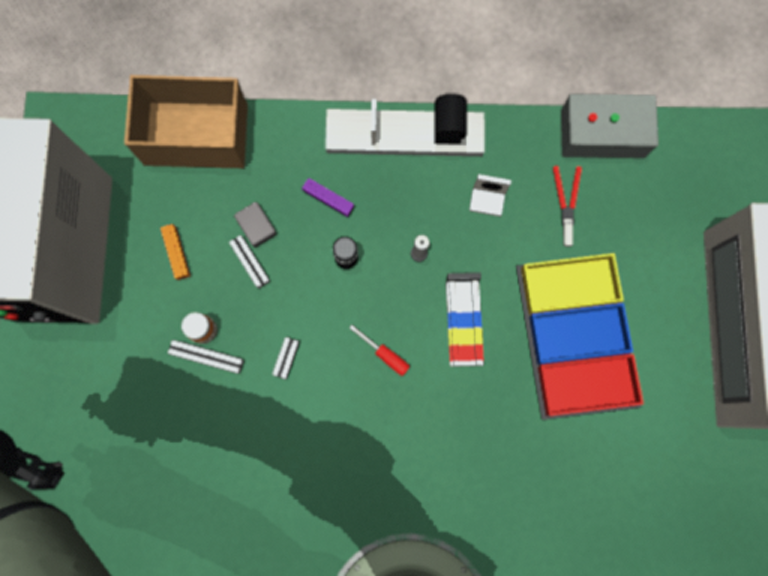

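View pics/side.png

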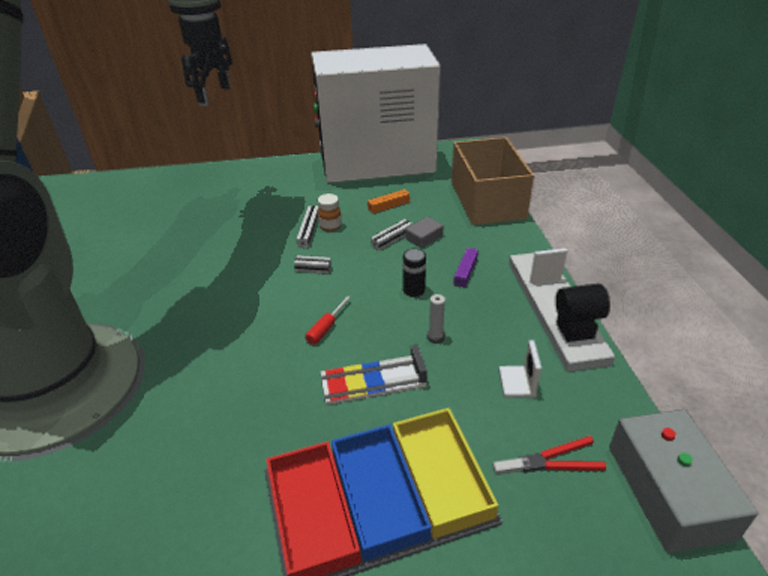

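The top view shows silver pieces at about (190,238), (167,174) and (137,237). The orange and purple ones are decoys. The gauge is at (309,213) with its stop towards +x, and the bins run yellow, blue, red from far to near. Next I'll fit box models to the masks.

```bash
cat >> h.py <<'E'
from scipy.optimize import minimize
DIM={"short":(.07,.024,.024,0),"medium":(.1,.024,.024,0),"long":(.13,.024,.024,0),"gauge":(.165,.06,.02,0)}
for b in("blue","yellow","red"): DIM["bin_"+b]=(.088,.165,.032,.008)
def hullmask(f,dim,p,z0):
    L,W,H,_=dim; c,s=np.cos(p[2]),np.sin(p[2])
    P=[[p[0]+c*a*L/2-s*b*W/2,p[1]+s*a*L/2+c*b*W/2,z0+H*h] for a in(-1,1) for b in(-1,1) for h in(0,1)]
    m=np.zeros((384,512),np.uint8); cv2.fillConvexPoly(m,cv2.convexHull(np.round(proj(f,P)*16).astype(np.int32)),1,shift=4)
    return cv2.GaussianBlur(m.astype(np.float32),(0,0),1)
def fit(views,label,p0,z0=None,near=None):
    """views: frames; p0: x,y,yaw guess. returns pose and loss"""
    dim=DIM[label]; z0=dim[3] if z0 is None else z0; S=[]
    for f in views:
        g=proj(f,[p0[0],p0[1],z0+.01])[0]
        R=[d for d in bot.regions_of(f,label) if np.linalg.norm(np.array(d["position"])-g)<(near or 40)]
        if R: S.append((f,cv2.GaussianBlur(R[0]["region"].astype(np.float32),(0,0),1)))
    def loss(p):
        t=0
        for f,m in S: h=hullmask(f,dim,p,z0); t+=1-np.minimum(h,m).sum()/np.maximum(h,m).sum()
        return t/max(len(S),1)
    best=None
    for da in(-.1,0,.1):
        r=minimize(loss,np.add(p0,[0,0,da]),method="Nelder-Mead",options=dict(initial_simplex=np.add(p0,[0,0,da])+np.array([[0,0,0],[.008,0,0],[0,.008,0],[0,0,.1]]),xatol=1e-4,fatol=1e-4))
        if best is None or r.fun<best.fun: best=r
    return best.x,best.fun,len(S)
def go(x,y,z,yaw,s=None):
    """shift in tool axes from measured pose; yaw deg"""
    s=s or bot.observe(); r,p,w=s["tool_rot"]; d=np.array([x,y,z])-s["position"]
    from scipy.spatial.transform import Rotation as Ro
    t=Ro.from_euler("xyz",s["tool_rot"]).as_matrix().T@d
    tw=-((yaw-np.degrees(w)+180)%360-180)
    return np.round(t,4),round(tw,1)
E
python3 - <<'E'
from h import *
np.set_printoptions(precision=4,suppress=True)
a=bot.grab_frame("top"); b=bot.grab_frame("side"); r=np.radians
for l,p in [("short",(.445,.23,r(160.8))),("medium",(.617,.298,r(32.7))),("long",(.444,.371,r(77))),("gauge",(.527,-.092,0)),("bin_blue",(.497,-.297,r(8.5))),("bin_yellow",(.585,-.288,r(8.5))),("bin_red",(.41,-.305,r(8.5)))]:
    for v in ([a],[b],[a,b]):
        x,e,n=fit(v,l,p); print(l,x[:2],np.degrees(x[2]).round(1),round(e,3),n)
    if l=="short": print(go(x[0],x[1],.2,np.degrees(x[2])))
E
```

```text
short [0.4449 0.2299] 160.6 0.128 1
short [0.4376 0.3529] 75.4 0.335 1
short [0.445  0.2303] 161.2 0.565 2
(array([-0.2946, -0.2197, -0.0029]), np.float64(-7.8))
medium [0.617 0.298] 27.0 0.0 0
medium [0.6163 0.3027] 39.9 0.231 1
medium [0.6163 0.3027] 39.9 0.231 1
long [0.444  0.3728] 75.8 0.076 1
long [0.4433 0.3721] 77.8 0.113 1
long [0.4438 0.3729] 76.3 0.112 2
gauge [ 0.5226 -0.0919] 0.4 0.068 1
gauge [ 0.5229 -0.0927] 4.7 0.098 1
gauge [ 0.5231 -0.0936] 3.9 0.089 2
bin_blue [ 0.4995 -0.2988] 7.6 0.024 1
bin_blue [ 0.4975 -0.2983] 8.4 0.026 1
bin_blue [ 0.4987 -0.2989] 8.2 0.027 2
bin_yellow [ 0.5896 -0.2854] 8.5 0.028 1
bin_yellow [ 0.5899 -0.2854] 7.9 0.07 1
bin_yellow [ 0.5899 -0.2857] 8.8 0.049 2
bin_red [ 0.4076 -0.3118] 8.5 0.03 1
bin_red [ 0.4074 -0.3156] 8.4 0.034 1
bin_red [ 0.408  -0.3133] 8.2 0.034 2
```

Call:
carry_out:
  rows:
    - [[-0.295,-0.22,0.02,-7.8],[-0.295,-0.22,0.02,-7.8],[-0.295,-0.22,0.02,-7.8],[-0.295,-0.22,0.02,-7.8],[-0.295,-0.22,0.02,-7.8],[-0.295,-0.22,0.02,-7.8],[-0.295,-0.22,0.02,-7.8],[-0.295,-0.22,0.02,-7.8],[-0.295,-0.22,0.02,-7.8],[-0.295,-0.22,0.02,-7.8],[-0.295,-0.22,0.02,-7.8],[-0.295,-0.22,0.02,-7.8]]
  grip: 0.06
  grip_force: 60

```text
clock: 3.9
position: [0.4452, 0.2302, 0.1772]
tool_rot: [3.141, -0.0, 2.813]
force: [-0.4, -0.0, 0.0]
grip_width: 0.0598
finger_force: 0.0
```

```bash
python3 - <<'E'
from h import *
np.set_printoptions(precision=4,suppress=True)
s=bot.observe(); print(s["clock"],s["position"],s["tool_rot"],s["qpos"])
f=bot.grab_frame("wrist"); save(f,"w1.png"); print(f["pose"])
x,e,n=fit([f],"short",(.445,.23,2.81),near=150); print(x[:2],np.degrees(x[2]),e,n, go(x[0],x[1],.0115,np.degrees(x[2])))
E
```

```text
3.9 [0.4452 0.2302 0.1772] [ 3.1412 -0.0001  2.8128] [-0.5971  0.3511  0.0023  1.943  -0.0015  0.8472  0.648 ]
[[ 0.3223  0.9116  0.2553  0.3807]
 [ 0.9466 -0.3103 -0.0872  0.2529]
 [-0.0003  0.2698 -0.9629  0.3535]
 [ 0.      0.      0.      1.    ]]
[0.4425 0.23  ] 162.1458531602777 0.045586466789245605 1 (array([ 0.0018, -0.0016,  0.1656]), np.float64(-0.9))
```

View pics/w1.png

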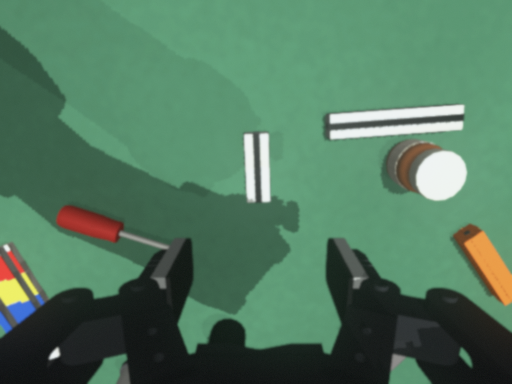

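The wrist view shows the short piece clearly at (257,167), well away from its neighbours, and the fit agrees. I'll descend, grip and lift.

Call:
carry_out:
  rows:
    - [[0.002,-0.0015,0.04,-0.9],[0.002,-0.0015,0.08,-0.9],[0.002,-0.0015,0.12,-0.9],[0.002,-0.0015,0.15,-0.9],[0.002,-0.0015,0.165,-0.9],[0.002,-0.0015,0.165,-0.9],[0.002,-0.0015,0.165,-0.9]]

```text
clock: 4.58
position: [0.4423, 0.2297, 0.0119]
tool_rot: [-3.141, -0.001, 2.83]
force: [-1.0, 0.1, 0.5]
grip_width: 0.0598
finger_force: 0.0
```

Call:
carry_out:
  rows:
    - [[0,0,0,0],[0,0,0,0],[0,0,0,0],[0,0,0,0],[0,0,0,0],[0,0,0,0],[0,0,0,0],[0,0,0,0]]
  grip: 0.015

```text
clock: 5.25
position: [0.4429, 0.229, 0.0121]
tool_rot: [3.142, 0.0, 2.829]
force: [-0.9, -0.8, -0.2]
grip_width: 0.0151
finger_force: 0.0
```

Call:
carry_out:
  rows:
    - [[0,0,-0.02,0],[0,0,-0.05,0],[0,0,-0.09,0],[0,0,-0.13,0],[0,0,-0.13,0]]

```text
clock: 5.67
position: [0.4455, 0.2304, 0.1484]
tool_rot: [3.135, 0.005, 2.828]
force: [0.8, 0.6, 1.4]
grip_width: 0.0152
finger_force: 0.0
```

```bash
python3 - <<'E'
from h import *
print(go(.53,-.093,.15,182.5))
E
```

```text
(array([-0.1801, -0.2816, -0.0025]), np.float64(-20.5))
```

```bash
python3 - <<'E'
from h import *
np.set_printoptions(precision=4,suppress=True)
f=bot.grab_frame("wrist"); save(f,"w2.png"); s=bot.observe();print(s["position"],s["grip_width"])
x,e,n=fit([f],"short",(.445,.23,2.81),near=150); print(x[:2],np.degrees(x[2]),e,n, go(x[0],x[1],.0115,np.degrees(x[2])))
E
```

```text
[0.4446 0.23   0.1455] 0.014831573066987187
[0.444  0.2298] 162.70922126283932 0.03789108991622925 1 (array([-0.    ,  0.0002,  0.132 ]), np.float64(-0.7))
```

View pics/w2.png

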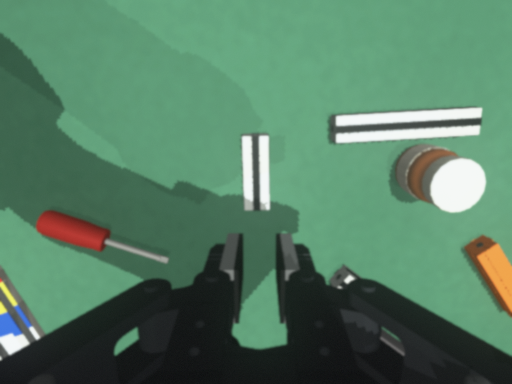

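```bash
python3 - <<'E'
from h import *
np.set_printoptions(precision=4,suppress=True)
f=bot.grab_frame("wrist"); s=bot.observe(); p=s["position"]; w=s["tool_rot"][2]
y=np.array([np.sin(w),-np.cos(w),0]); 
for dz in (0,.005,.01,.015,.02): print(dz,proj(f,[p+y*.0075+[0,0,dz],p-y*.0075+[0,0,dz],p+[0,0,dz]]).round().tolist())
print(proj(f,[[.444,.2298,.024]]), f["pose"][:3,3]-p)
E
```

```text
0 [[270.0, 224.0], [243.0, 224.0], [257.0, 224.0]]
0.005 [[270.0, 227.0], [243.0, 227.0], [257.0, 227.0]]
0.01 [[271.0, 230.0], [243.0, 230.0], [257.0, 230.0]]
0.015 [[271.0, 234.0], [242.0, 234.0], [257.0, 234.0]]
0.02 [[271.0, 238.0], [242.0, 238.0], [257.0, 238.0]]
[[258.6099 177.3653]] [-0.0646  0.0219  0.1775]
```

The fingertips sit about 13 mm short of the nominal TCP at this opening, at row 234 instead of 224. They closed above the piece, which hasn't moved. I'll open, go about 10 mm lower and watch the force.

Call:
carry_out:
  rows:
    - [[0,0,0.03,-0.7],[0,0,0.07,-0.7],[0,0,0.11,-0.7],[0,0,0.131,-0.7],[0,0,0.136,-0.7],[0,0,0.141,-0.7],[0,0,0.141,-0.7]]
  grip: 0.045

```text
clock: 6.4
position: [0.4426, 0.2288, 0.0007]
tool_rot: [-3.141, -0.001, 2.841]
force: [-0.8, 0.1, 0.1]
grip_width: 0.0451
finger_force: 0.0
```

Call:
carry_out:
  rows:
    - [[0,0,0,0],[0,0,0,0],[0,0,0,0],[0,0,0,0],[0,0,0,0],[0,0,0,0]]
  grip: 0.015

```text
clock: 6.9
position: [0.443, 0.2291, 0.0014]
tool_rot: [3.141, 0.0, 2.841]
force: [0.2, 0.3, 0.7]
grip_width: 0.015
finger_force: 0.0
```

```bash
python3 - <<'E'
from h import *
f=bot.grab_frame("wrist"); b=bot.grab_frame("side"); s=bot.observe(); print(s["position"],s["grip_width"],s["finger_force"])
A=f["pixels"][...,::-1]; g=b["pixels"][110:240,150:290,::-1]
im=np.hstack([A,cv2.resize(g,(288,268),interpolation=cv2.INTER_CUBIC) if 0 else cv2.copyMakeBorder(cv2.resize(g,(288,267)),0,117,0,0,cv2.BORDER_CONSTANT)])
cv2.imwrite("pics/w3.png",im); p=s["position"]
print(proj(b,[p,p+[0,0,.025]])); print(proj(f,[p,p+[0,0,.025]]))
E
```

```text
[0.44289117 0.22902981 0.00121384] 0.014739587139765567 0.0
[[208.01586096 178.61727983]
 [207.16784209 172.08432486]]
[[257.60230633 224.9467965 ]
 [257.37567282 243.43098181]]
```

View pics/w3.png

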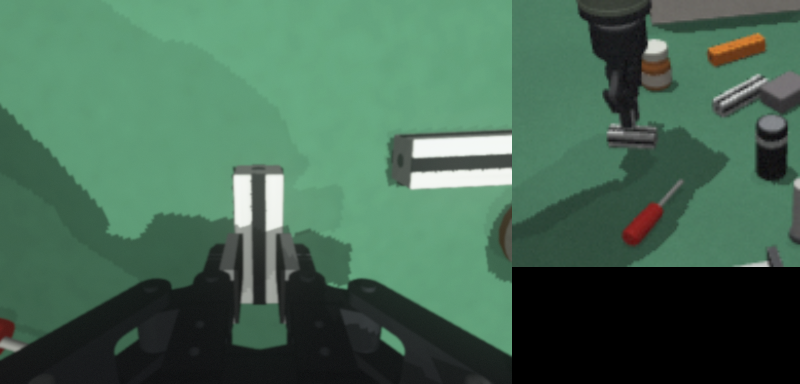

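The fingers do straddle the piece, which spans columns 233–284 at row 240, so the opening reading must be biased low. I'll close fully.

Call:
carry_out:
  rows:
    - [[0,0,0,0],[0,0,0,0],[0,0,0,0],[0,0,0,0],[0,0,0,0],[0,0,0,0]]
  grip: 0.0

```text
clock: 7.5
position: [0.4429, 0.229, 0.0011]
tool_rot: [-3.142, -0.0, 2.841]
force: [-0.8, -0.7, 0.4]
grip_width: 0.0002
finger_force: 0.0
```

Call:
carry_out:
  rows:
    - [[0,0,0.0007,0],[0,0,0.0015,0],[0,0,0.002,0]]

```text
clock: 7.75
position: [0.4428, 0.229, -0.001]
tool_rot: [-3.142, -0.0, 2.841]
force: [0.8, 0.3, -0.7]
grip_width: -0.0004
finger_force: 0.0
```

```bash
python3 - <<'E'
from h import *
np.set_printoptions(precision=4,suppress=True)
f=bot.grab_frame("wrist"); b=bot.grab_frame("side"); s=bot.observe(); print(s["position"],s["force"])
A=f["pixels"][150:310,150:370,::-1]; g=b["pixels"][130:210,170:250,::-1]
im=np.hstack([cv2.resize(A,(440,320)),cv2.resize(g,(320,320),interpolation=cv2.INTER_CUBIC)])
cv2.imwrite("pics/w4.png",im); p=s["position"]; w=s["tool_rot"][2]; x=np.array([np.cos(w),np.sin(w),0])
for o in(-.011,0,.011): print(o,[proj(f,[p+x*o+[0,0,dz]])[0].round().tolist() for dz in(0,.01,.02,.03)])
print([proj(b,[p+[0,0,dz]])[0].round(1).tolist() for dz in(0,.01,.02,.03)])
E
```

```text
[ 0.4428  0.229  -0.001 ] [0.5116 0.1743 0.5581]
-0.011 [[258.0, 243.0], [258.0, 251.0], [258.0, 259.0], [257.0, 269.0]]
0 [[258.0, 225.0], [258.0, 232.0], [258.0, 240.0], [257.0, 248.0]]
0.011 [[258.0, 207.0], [258.0, 212.0], [258.0, 219.0], [257.0, 226.0]]
[[208.1, 179.2], [207.7, 176.6], [207.4, 174.0], [207.0, 171.4]]
```

View pics/w4.png

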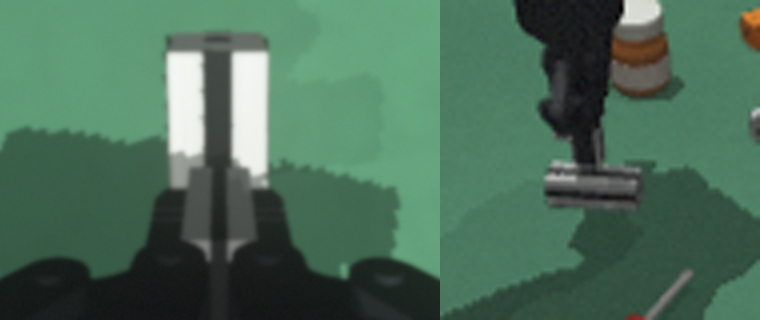

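The shut fingertips are still just above the piece top. They appear about 25 mm behind the reported TCP, so I'll feel downward gently.

Call:
carry_out:
  rows:
    - [[0,0,0.001,0],[0,0,0.002,0],[0,0,0.003,0],[0,0,0.003,0]]

```text
clock: 8.18
position: [0.4428, 0.2289, -0.0041]
tool_rot: [-3.141, -0.0, 2.841]
force: [0.4, 0.7, -0.6]
grip_width: -0.0001
finger_force: 0.0
```

Call:
carry_out:
  rows:
    - [[0,0,0.001,0],[0,0,0.002,0],[0,0,0.003,0],[0,0,0.003,0]]

```text
clock: 8.52
position: [0.4428, 0.2289, -0.0071]
tool_rot: [-3.141, -0.0, 2.841]
force: [-0.0, 0.3, -0.3]
grip_width: 0.0001
finger_force: 0.0
```

Call:
carry_out:
  rows:
    - [[0,0,0.001,0],[0,0,0.002,0],[0,0,0.003,0],[0,0,0.003,0]]

```text
clock: 8.85
position: [0.4429, 0.229, -0.01]
tool_rot: [-3.142, -0.0, 2.841]
force: [0.1, -0.7, 1.0]
grip_width: -0.0
finger_force: 0.0
```

Call:
carry_out:
  rows:
    - [[0,0,0.001,0],[0,0,0.002,0],[0,0,0.002,0]]

```text
clock: 9.1
position: [0.443, 0.2291, -0.0103]
tool_rot: [3.141, 0.0, 2.841]
force: [-9.4, -4.5, 45.9]
grip_width: 0.0002
finger_force: 22.9
```

Call:
carry_out:
  rows:
    - [[0,0,0.001,0],[0,0,0.002,0],[0,0,0.002,0]]

```text
clock: 9.35
position: [0.4431, 0.2292, -0.0106]
tool_rot: [3.14, 0.001, 2.84]
force: [-22.0, -10.0, 96.9]
grip_width: -0.0001
finger_force: 48.7
```

Contact comes at a reported z of -0.010 with the tips on the piece top (0.024), so the real fingertips are 34 mm behind the reported TCP. I'll back off, open, and take the grip at reported z of about -0.022.

Call:
carry_out:
  rows:
    - [[0,0,-0.01,0],[0,0,-0.02,0],[0,0,-0.025,0]]

```text
clock: 9.6
position: [0.4432, 0.2292, 0.0122]
tool_rot: [3.141, 0.001, 2.841]
force: [0.8, -0.6, 0.1]
grip_width: 0.0001
finger_force: 0.0
```

Call:
carry_out:
  rows:
    - [[0,0,0,0],[0,0,0,0],[0,0,0,0],[0,0,0,0],[0,0,0,0]]
  grip: 0.045

```text
clock: 10.02
position: [0.4426, 0.2289, 0.0106]
tool_rot: [-3.141, -0.0, 2.841]
force: [0.5, 0.7, -0.0]
grip_width: 0.0453
finger_force: 0.0
```

```bash
python3 - <<'E'
from h import *
f=bot.grab_frame("wrist")
x,e,n=fit([f],"short",(.443,.23,2.81),near=150); print(x[:2],np.degrees(x[2]),e,n, go(x[0],x[1],-.022,np.degrees(x[2])),bot.observe()["grip_width"])
E
```

```text
[0.44391176 0.22947701] 163.91471355494787 0.052891552448272705 1 (array([-0.001 ,  0.0009,  0.0328]), np.float64(-1.1)) 0.044969122604773114
```

Call:
carry_out:
  rows:
    - [[0,0.001,0.01,-1],[0,0.001,0.02,-1],[0,0.001,0.029,-1],[0,0.001,0.0325,-1],[0,0.001,0.0325,-1]]

```text
clock: 10.53
position: [0.4424, 0.2295, -0.0228]
tool_rot: [-3.14, -0.001, 2.858]
force: [-0.5, 1.0, 0.6]
grip_width: 0.0449
finger_force: 0.0
```

Call:
carry_out:
  rows:
    - [[0,0,0,0],[0,0,0,0],[0,0,0,0],[0,0,0,0],[0,0,0,0],[0,0,0,0]]
  grip: 0.01

```text
clock: 11.03
position: [0.4434, 0.2301, -0.0211]
tool_rot: [3.141, 0.0, 2.858]
force: [-0.9, -0.3, 6.5]
grip_width: 0.0219
finger_force: 59.6
```

Call:
carry_out:
  rows:
    - [[0,0,-0.01,0],[0,0,-0.03,0],[0,0,-0.07,0],[0,0,-0.11,0],[0,0,-0.13,0]]

```text
clock: 11.45
position: [0.4441, 0.2304, 0.1131]
tool_rot: [3.139, 0.002, 2.858]
force: [1.1, -0.1, -1.2]
grip_width: 0.0223
finger_force: 59.0
```

```bash
python3 - <<'E'
from h import *
print(go(.53,-.093,.10,182.5),bot.observe()["grip_width"])
E
```

```text
(array([-0.173 , -0.2864,  0.0127]), np.float64(-18.8)) 0.0222935282663959
```

Call:
carry_out:
  rows:
    - [[-0.173,-0.286,0.013,-18.8],[-0.173,-0.286,0.013,-18.8],[-0.173,-0.286,0.013,-18.8],[-0.173,-0.286,0.013,-18.8],[-0.173,-0.286,0.013,-18.8],[-0.173,-0.286,0.013,-18.8],[-0.173,-0.286,0.013,-18.8],[-0.173,-0.286,0.013,-18.8],[-0.173,-0.286,0.013,-18.8],[-0.173,-0.286,0.013,-18.8],[-0.173,-0.286,0.013,-18.8]]

```text
clock: 12.37
position: [0.5291, -0.0933, 0.096]
tool_rot: [3.141, -0.0, -3.098]
force: [-0.1, 0.8, -0.3]
grip_width: 0.0222
finger_force: 59.1
```

```bash
python3 - <<'E'
from h import *
np.set_printoptions(precision=4,suppress=True)
f=bot.grab_frame("wrist"); s=bot.observe(); print(s["position"],s["tool_rot"],s["qpos"][6])
save(f,"w5.png")
for d in bot.spot_point(f,"gauge_stop")[:3]: print(d["conf"],d["position"],unproj(f,d["position"],.01))
x,e,n=fit([f],"gauge",(.523,-.093,.04),near=200); print(x[:2],np.degrees(x[2]),e,n)
E
```

```text
[ 0.5291 -0.0923  0.096 ] [ 3.1412  0.     -3.0964] 1.6267317547566567
0.21 [31.3, 245.1] [[ 0.5897 -0.2858  0.01  ]]
[ 0.5212 -0.0933] 2.8044383544046916 0.42370927333831787 1
```

View pics/w5.png

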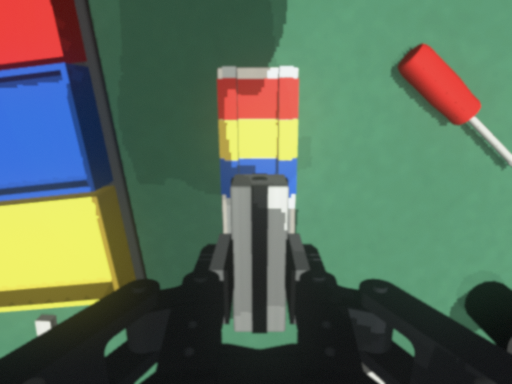

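The piece is held level over the channel, with the coloured zones visible at rows 78–195 and columns 218–299. I'll get the channel axis and stop position from the zone paint.

```bash
python3 - <<'E'
from h import *
np.set_printoptions(precision=4,suppress=True)
f=bot.grab_frame("wrist"); h=cv2.cvtColor(f["pixels"],cv2.COLOR_RGB2HSV).astype(int); H,S,V=h[...,0],h[...,1],h[...,2]
roi=np.zeros(H.shape,bool); roi[60:172,205:315]=1
M={"red":((H<8)|(H>172))&(S>130)&(V>60),"yel":(H>18)&(H<35)&(S>110)&(V>90),"blu":(H>100)&(H<130)&(S>110)&(V>50)}
mid=[]
for k,m in M.items():
    m=m&roi; r=np.nonzero(m.sum(1)>40)[0]; print(k,m.sum(),r.min(),r.max())
    for row in r[1:-1]:
        c=np.nonzero(m[row])[0]; mid.append(((c.min()+c.max())/2,row,c.max()-c.min()))
    cf=m[:,245:272].sum(1)>18; rr=np.nonzero(cf)[0]
    print("  bounds x at z=.01",unproj(f,[[258,rr.min()-.5],[258,rr.max()+.5]],.01)[:,0])
mid=np.array(mid); w=unproj(f,mid[:,:2],.018); q=np.polyfit(w[:,0],w[:,1],1); print("axis slope deg",np.degrees(np.arctan(q[0])),"y at .45,.53,.56:",np.polyval(q,[.45,.53,.56]),mid[[0,len(mid)//2,-1]])
a,b=mid[5],mid[-5]
for t in(a,b): e=unproj(f,[[t[0]-t[2]/2,t[1]],[t[0]+t[2]/2,t[1]]],.02); print(e[0],e[1])
E
```

```text
red 3175 79 117
  bounds x at z=.01 [0.4465 0.4749]
yel 2924 120 155
  bounds x at z=.01 [0.4764 0.5042]
blu 923 160 171
  bounds x at z=.01 [0.5065 0.517 ]
axis slope deg 2.8215654351160158 y at .45,.53,.56: [-0.0974 -0.0935 -0.092 ] [[255.5  80.   81. ]
 [255.5 124.   79. ]
 [256.  170.   76. ]]
[ 0.453  -0.1263  0.02  ] [ 0.4502 -0.0682  0.02  ]
[ 0.512  -0.1233  0.02  ] [ 0.5093 -0.0653  0.02  ]
```

```bash
python3 - <<'E'
from h import *
print(go(.545,-.0928,-.011,182.8))
E
```

```text
(array([-0.0156, -0.0018,  0.1069]), np.float64(-0.1))
```

Call:
carry_out:
  rows:
    - [[-0.0155,-0.001,0.03,0],[-0.0155,-0.001,0.065,0],[-0.0155,-0.001,0.09,0],[-0.0155,-0.001,0.1,0],[-0.0155,-0.001,0.104,0],[-0.0155,-0.001,0.106,0],[-0.0155,-0.001,0.106,0]]

```text
clock: 13.15
position: [0.5454, -0.0931, -0.0094]
tool_rot: [-3.141, 0.001, -3.096]
force: [0.7, 1.1, -0.9]
grip_width: 0.0221
finger_force: 59.1
```

Call:
carry_out:
  rows:
    - [[-0.003,0,0,0],[-0.006,0,0,0],[-0.008,0,0,0],[-0.009,0,0,0],[-0.009,0,0,0]]

```text
clock: 13.57
position: [0.5543, -0.0929, -0.0101]
tool_rot: [-3.142, 0.001, -3.097]
force: [-0.5, -1.3, -1.3]
grip_width: 0.0222
finger_force: 59.1
```

Call:
carry_out:
  rows:
    - [[-0.001,0,0.0005,0],[-0.002,0,0.001,0],[-0.003,0,0.001,0],[-0.003,0,0.001,0]]

```text
clock: 13.9
position: [0.5553, -0.0929, -0.0111]
tool_rot: [3.142, -0.003, -3.097]
force: [-13.0, 0.3, 19.1]
grip_width: 0.0223
finger_force: 61.4
```

Butted: -13 N on the stop and 19 N on the floor. I'll let it lie, then regrip and lift.

Call:
carry_out:
  rows:
    - [[0,0,-0.0005,0],[0,0,-0.001,0],[0.001,0,-0.001,0],[0.001,0,-0.001,0],[0.001,0,-0.001,0],[0.001,0,-0.001,0]]
  grip: 0.034

```text
clock: 14.4
position: [0.5559, -0.0928, -0.0104]
tool_rot: [-3.142, 0.0, -3.097]
force: [-0.6, -0.3, 0.2]
grip_width: 0.0343
finger_force: 0.0
```

```bash
python3 - <<'E'
from h import *
np.set_printoptions(precision=4,suppress=True)
f=bot.grab_frame("wrist"); s=bot.observe(); print(s["position"],s["force"],s["grip_width"])
h=cv2.cvtColor(f["pixels"],cv2.COLOR_RGB2HSV).astype(int); save(f,"g1.png",(180,340,60,320),2)
E
```

```text
[ 0.5559 -0.0928 -0.0104] [ 0.4135 -0.0394 -0.2124] 0.03390744501484422
```

View pics/g1.png

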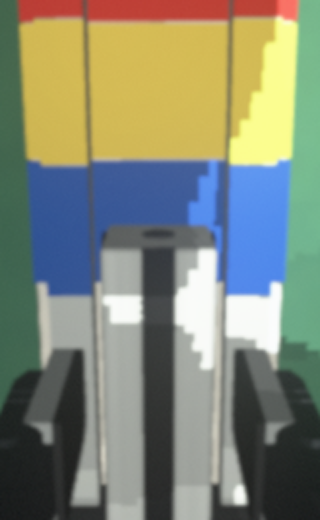

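Call:
carry_out:
  rows:
    - [[0,0,0,0],[0,0,0,0],[0,0,0,0],[0,0,0,0],[0,0,0,0]]
  grip: 0.01

```text
clock: 14.87
position: [0.5559, -0.0928, -0.0102]
tool_rot: [-3.142, 0.0, -3.097]
force: [-1.8, 0.0, 7.2]
grip_width: 0.0222
finger_force: 59.3
```

Call:
carry_out:
  rows:
    - [[0,0,-0.01,0],[0.005,0,-0.03,0],[0.01,0,-0.06,0],[0.01,0,-0.1,0],[0.01,0,-0.11,0],[0.01,0,-0.11,0]]

```text
clock: 15.37
position: [0.5478, -0.0936, 0.1035]
tool_rot: [-3.141, 0.006, -3.097]
force: [0.4, 1.0, -0.7]
grip_width: 0.0224
finger_force: 58.9
```

```bash
python3 - <<'E'
from h import *
s=bot.observe();print(s["position"],s["grip_width"],go(.4985,-.2988,.08,98.3),go(.4985,-.2988,.08,278.3),s["qpos"][6])
E
```

```text
[ 0.54775232 -0.09355918  0.1034833 ] 0.022354583643863706 (array([ 0.0585, -0.2028,  0.0233]), np.float64(84.3)) (array([ 0.0585, -0.2028,  0.0233]), np.float64(-95.7)) 1.6272593924912166
```

In the gauge the free end lies mid-blue, as expected. Now to the blue bin.

Call:
carry_out:
  rows:
    - [[0.0585,-0.203,0.023,84.3],[0.0585,-0.203,0.023,84.3],[0.0585,-0.203,0.023,84.3],[0.0585,-0.203,0.023,84.3],[0.0585,-0.203,0.023,84.3],[0.0585,-0.203,0.023,84.3],[0.0585,-0.203,0.023,84.3],[0.0585,-0.203,0.023,84.3],[0.0585,-0.203,0.023,84.3],[0.0585,-0.203,0.023,84.3],[0.0585,-0.203,0.023,84.3],[0.0585,-0.203,0.023,84.3]]

```text
clock: 16.37
position: [0.4963, -0.2985, 0.0762]
tool_rot: [-3.141, -0.0, 1.708]
force: [0.2, 0.0, -0.3]
grip_width: 0.0222
finger_force: 59.0
```

```bash
python3 - <<'E'
from h import *
s=bot.observe();print(s["position"],s["grip_width"],go(.4985,-.2988,-.008,98.3)); f=bot.grab_frame("wrist")
print(fit([f],"bin_blue",(.4985,-.2988,.145),near=200))
E
```

```text
[ 0.49625499 -0.29845621  0.07621339] 0.02222033670983515 (array([-0.0007,  0.0022,  0.0842]), np.float64(-0.4))
(array([ 0.49813911, -0.30000402,  0.14343861]), np.float64(0.4275798797607422), 1)
```

Call:
carry_out:
  rows:
    - [[0,0.002,0.035,-0.4],[0,0.002,0.065,-0.4],[0,0.002,0.076,-0.4],[0,0.002,0.081,-0.4],[0,0.002,0.083,-0.4],[0,0.002,0.0845,-0.4],[0,0.002,0.0845,-0.4]]

```text
clock: 17.05
position: [0.499, -0.2988, -0.0069]
tool_rot: [3.14, 0.001, 1.723]
force: [0.3, -0.2, -0.3]
grip_width: 0.0223
finger_force: 59.0
```

```bash
python3 - <<'E'
from h import *
s=bot.observe();print(s["position"],s["force"])
E
```

```text
[ 0.49903559 -0.29880982 -0.00685592] [ 0.33079528 -0.21917516 -0.26449345]
```

Now down to contact, then release.

Call:
carry_out:
  rows:
    - [[0,0,0.001,0],[0,0,0.002,0],[0,0,0.0025,0],[0,0,0.0025,0]]

```text
clock: 17.38
position: [0.4992, -0.2988, -0.0082]
tool_rot: [3.14, 0.001, 1.722]
force: [-7.3, 4.3, 30.9]
grip_width: 0.0227
finger_force: 62.8
```

Call:
carry_out:
  rows:
    - [[0,0,0,0],[0,0,0,0],[0,0,0,0],[0,0,0,0],[0,0,0,0]]
  grip: 0.038

```text
clock: 17.8
position: [0.4985, -0.2984, -0.0104]
tool_rot: [3.142, 0.0, 1.722]
force: [-0.4, -0.1, 0.2]
grip_width: 0.0381
finger_force: 0.0
```

Call:
carry_out:
  rows:
    - [[0,0,-0.01,0],[0,0,-0.04,0],[0,0,-0.08,0],[0,0,-0.12,0],[0,0,-0.14,0]]

```text
clock: 18.22
position: [0.4993, -0.2994, 0.1345]
tool_rot: [3.138, 0.002, 1.721]
force: [0.3, -0.1, -0.4]
grip_width: 0.0378
finger_force: 0.0
```

```bash
python3 - <<'E'
from h import *
np.set_printoptions(precision=4,suppress=True)
s=bot.observe();print(s["position"],s["qpos"]); f=bot.grab_frame("wrist")
print(fit([f],"short",(.4985,-.2988,1.71),z0=.012,near=150))
u=np.r_[np.cos(np.radians(35)),np.sin(np.radians(35))]; c=np.array([.617,.3])-.02*u
print(c,go(c[0],c[1],.13,35))
E
```

```text
[ 0.4993 -0.2994  0.1345] [ 0.1842  0.5542  0.3633  1.7944 -0.2553  0.8348  0.82  ]
(array([ 0.4996, -0.2987,  1.7105]), np.float64(0.07946211099624634), 1)
[0.6006 0.2885] (array([0.5661, 0.1878, 0.0033]), np.float64(63.7))
```

Call:
carry_out:
  rows:
    - [[0.3,0.1,0,0],[0.3,0.1,0,0],[0.3,0.1,0,0],[0.3,0.1,0,0],[0.3,0.1,0,0],[0.3,0.1,0,0],[0.3,0.1,0,0],[0.3,0.1,0,0]]
  grip: 0.05

```text
clock: 18.98
position: [0.552, 0.0182, 0.1294]
tool_rot: [-3.141, -0.001, 1.726]
force: [0.5, 0.5, -0.2]
grip_width: 0.05
finger_force: 0.0
```

Call:
carry_out:
  rows:
    - [[0.266,0.088,0.003,63.7],[0.266,0.088,0.003,63.7],[0.266,0.088,0.003,63.7],[0.266,0.088,0.003,63.7],[0.266,0.088,0.003,63.7],[0.266,0.088,0.003,63.7],[0.266,0.088,0.003,63.7],[0.266,0.088,0.003,63.7],[0.266,0.088,0.003,63.7],[0.266,0.088,0.003,63.7]]

```text
clock: 19.82
position: [0.5984, 0.2899, 0.1259]
tool_rot: [3.141, 0.001, 0.606]
force: [-0.1, 0.2, 0.2]
grip_width: 0.0503
finger_force: 0.0
```

```bash
python3 - <<'E'
from h import *
np.set_printoptions(precision=4,suppress=True)
s=bot.observe();print(s["position"],s["tool_rot"],s["qpos"]); f=bot.grab_frame("wrist"); save(f,"m1.png")
x,e,n=fit([f],"medium",(.617,.3,.61),near=120); print(x,e,n)
u=np.r_[np.cos(x[2]),np.sin(x[2])]; c=x[:2]-.02*u; print(c,go(c[0],c[1],-.022,np.degrees(x[2])))
for d in bot.regions_of(f,"medium")[:4]: print(d["conf"],d["position"],f["pixels"][d["region"]].mean(0))
E
```

```text
[0.5984 0.2899 0.1259] [3.141  0.0015 0.6056] [-0.9283  0.7608  0.648   1.572  -0.5204  0.9888 -1.0861]
[0.62   0.3042 0.5931] 0.03500419855117798 1
[0.6035 0.293 ] (array([ 0.0062, -0.0005,  0.1483]), np.float64(1.2))
0.91 [127.6, 46.2] [214.4039 166.5702  82.0146]
0.87 [479.0, 118.9] [131.1668  77.5876 166.4053]
0.82 [259.0, 145.0] [189.2368 194.9714 191.4056]
```

View pics/m1.png

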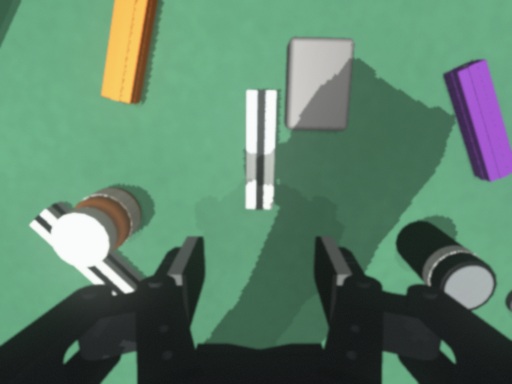

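The medium piece is at (259,148). The case ends beside it at row 130, so gripping 20 mm back from the centre clears it.

Call:
carry_out:
  rows:
    - [[0.006,-0.0005,0.04,1.2],[0.006,-0.0005,0.08,1.2],[0.006,-0.0005,0.115,1.2],[0.006,-0.0005,0.135,1.2],[0.006,-0.0005,0.146,1.2],[0.006,-0.0005,0.148,1.2],[0.006,-0.0005,0.148,1.2]]

```text
clock: 20.55
position: [0.6041, 0.293, -0.0209]
tool_rot: [-3.142, -0.0, 0.59]
force: [-0.2, -0.0, 0.8]
grip_width: 0.05
finger_force: 0.0
```

Call:
carry_out:
  rows:
    - [[0,0,0,0],[0,0,0,0],[0,0,0,0],[0,0,0,0],[0,0,0,0],[0,0,0,0]]
  grip: 0.01

```text
clock: 21.05
position: [0.6046, 0.2938, -0.0195]
tool_rot: [3.142, -0.002, 0.59]
force: [-1.9, -1.0, 11.0]
grip_width: 0.0225
finger_force: 59.3
```

Call:
carry_out:
  rows:
    - [[0,0,-0.01,0],[0,0,-0.03,0],[0,0,-0.07,0],[0,0,-0.11,0],[0,0,-0.14,0]]

```text
clock: 21.47
position: [0.6044, 0.2933, 0.123]
tool_rot: [3.141, -0.003, 0.589]
force: [-0.9, 0.4, -1.2]
grip_width: 0.0219
finger_force: 59.2
```

```bash
python3 - <<'E'
from h import *
s=bot.observe();print(s["position"],s["grip_width"],go(.5195,-.0941,.05,2.8), s["qpos"][6])
E
```

```text
[0.60436351 0.29325139 0.12297353] 0.02194425454304502 (array([-0.286 ,  0.2749,  0.0723]), np.float64(31.0)) -1.0988016498819737
```

Call:
carry_out:
  rows:
    - [[-0.294,0.27,0.02,31],[-0.294,0.27,0.02,31],[-0.294,0.27,0.02,31],[-0.294,0.27,0.02,31],[-0.294,0.27,0.02,31],[-0.294,0.27,0.02,31],[-0.294,0.27,0.02,31],[-0.294,0.27,0.02,31],[-0.294,0.27,0.02,31],[-0.294,0.27,0.02,31],[-0.294,0.27,0.02,31],[-0.294,0.27,0.02,31]]

```text
clock: 22.47
position: [0.5093, -0.0958, 0.0997]
tool_rot: [-3.141, -0.001, 0.045]
force: [0.6, 1.2, -1.1]
grip_width: 0.0221
finger_force: 59.2
```

```bash
python3 - <<'E'
from h import *
s=bot.observe();print(s["position"],s["tool_rot"],go(.51,-.0945,-.0085,2.8), s["qpos"][6])
E
```

```text
[ 0.5093065  -0.09579015  0.09967167] [-3.14100816e+00 -1.41999509e-03  4.54979039e-02] (array([ 0.0006, -0.0012,  0.1082]), np.float64(-0.2)) -0.8621956932254533
```

Call:
carry_out:
  rows:
    - [[0.0005,-0.0005,0.03,-0.2],[0.0005,-0.0005,0.065,-0.2],[0.0005,-0.0005,0.09,-0.2],[0.0005,-0.0005,0.1,-0.2],[0.0005,-0.0005,0.105,-0.2],[0.0005,-0.0005,0.1065,-0.2],[0.0005,-0.0005,0.1065,-0.2]]

```text
clock: 23.05
position: [0.5105, -0.0938, -0.0069]
tool_rot: [3.141, -0.001, 0.052]
force: [-0.1, 0.6, -1.2]
grip_width: 0.0222
finger_force: 59.2
```

Call:
carry_out:
  rows:
    - [[0.003,0,0,0],[0.006,0,0,0],[0.008,0,0,0],[0.009,0,0,0],[0.009,0,0,0]]

```text
clock: 23.47
position: [0.5192, -0.0934, -0.0076]
tool_rot: [3.142, -0.001, 0.052]
force: [0.0, 0.2, -0.2]
grip_width: 0.0221
finger_force: 59.2
```

Call:
carry_out:
  rows:
    - [[0.001,0,0.0005,0],[0.002,0,0.001,0],[0.003,0,0.001,0],[0.003,0,0.001,0]]

```text
clock: 23.8
position: [0.5219, -0.0934, -0.0089]
tool_rot: [3.142, 0.0, 0.052]
force: [0.3, -0.3, -0.4]
grip_width: 0.0224
finger_force: 59.2
```

Call:
carry_out:
  rows:
    - [[0.001,0,0.0005,0],[0.002,0,0.001,0],[0.0025,0,0.001,0],[0.0025,0,0.001,0]]

```text
clock: 24.13
position: [0.5227, -0.0934, -0.0096]
tool_rot: [-3.14, 0.002, 0.051]
force: [-13.4, 0.7, 22.1]
grip_width: 0.0218
finger_force: 61.9
```

Call:
carry_out:
  rows:
    - [[0,0,-0.0005,0],[0,0,-0.001,0],[-0.001,0,-0.001,0],[-0.001,0,-0.001,0],[-0.001,0,-0.001,0],[-0.001,0,-0.001,0]]
  grip: 0.034

```text
clock: 24.63
position: [0.5234, -0.0933, -0.0089]
tool_rot: [3.142, -0.0, 0.052]
force: [-0.1, -0.3, 0.4]
grip_width: 0.0338
finger_force: 0.0
```

Call:
carry_out:
  rows:
    - [[0,0,0,0],[0,0,0,0],[0,0,0,0],[0,0,0,0],[0,0,0,0]]
  grip: 0.01

```text
clock: 25.05
position: [0.5234, -0.0934, -0.0086]
tool_rot: [-3.141, -0.0, 0.052]
force: [-2.4, 0.2, 7.4]
grip_width: 0.0224
finger_force: 58.9
```

Call:
carry_out:
  rows:
    - [[0,0,-0.01,0],[-0.005,0,-0.03,0],[-0.01,0,-0.06,0],[-0.01,0,-0.1,0],[-0.01,0,-0.11,0],[-0.01,0,-0.11,0]]

```text
clock: 25.55
position: [0.5148, -0.0939, 0.1041]
tool_rot: [3.142, -0.004, 0.052]
force: [0.6, -0.6, -0.6]
grip_width: 0.0221
finger_force: 59.3
```

```bash
python3 - <<'E'
from h import *
a=np.radians(98.3); c=np.array([.5898,-.2856])-.02*np.array([np.cos(a),np.sin(a)])
s=bot.observe();print(s["position"],s["grip_width"],c,go(*c,.09,98.3), s["qpos"][6])
E
```

```text
[ 0.51478339 -0.09391211  0.10406287] 0.02205361430086026 [ 0.59268712 -0.30539052] (array([0.0668, 0.2152, 0.0144]), np.float64(-95.3)) -0.8644081276357072
```

Call:
carry_out:
  rows:
    - [[0.067,0.215,0.01,-85],[0.067,0.215,0.01,-85],[0.067,0.215,0.01,-85],[0.067,0.215,0.01,-85],[0.067,0.215,0.01,-85],[0.067,0.215,0.01,-85],[0.067,0.215,0.01,-85],[0.067,0.215,0.01,-85],[0.067,0.215,0.01,-85],[0.067,0.215,0.01,-85],[0.067,0.215,0.01,-85],[0.067,0.215,0.01,-85]]

```text
clock: 26.55
position: [0.591, -0.3046, 0.09]
tool_rot: [-3.141, -0.001, 1.542]
force: [0.4, -0.2, -0.9]
grip_width: 0.0221
finger_force: 59.4
```

```bash
python3 - <<'E'
from h import *
s=bot.observe();print(s["position"],s["tool_rot"],go(.5925,-.3045,-.006,98.3))
E
```

```text
[ 0.59095347 -0.30464285  0.08995571] [-3.14054759e+00 -1.08425280e-03  1.54183269e+00] (array([0.0001, 0.0016, 0.096 ]), np.float64(-10.0))
```

Call:
carry_out:
  rows:
    - [[0,0.001,0.01,-6],[0,0.001,0.03,-10],[0,0.001,0.055,-10],[0,0.001,0.075,-10],[0,0.001,0.088,-10],[0,0.001,0.093,-10],[0,0.001,0.095,-10],[0,0.001,0.095,-10]]

```text
clock: 27.22
position: [0.5925, -0.3052, -0.0038]
tool_rot: [3.142, 0.0, 1.71]
force: [0.3, -0.2, -0.7]
grip_width: 0.0219
finger_force: 59.4
```

Call:
carry_out:
  rows:
    - [[0,0,0.001,0],[0,0,0.002,0],[0,0,0.0025,0],[0,0,0.0025,0]]

```text
clock: 27.55
position: [0.5925, -0.3052, -0.006]
tool_rot: [3.141, 0.0, 1.71]
force: [1.0, -0.2, -1.5]
grip_width: 0.022
finger_force: 59.4
```

Call:
carry_out:
  rows:
    - [[0,0,0.001,0],[0,0,0.002,0],[0,0,0.002,0]]

```text
clock: 27.8
position: [0.5927, -0.3053, -0.0067]
tool_rot: [3.141, 0.0, 1.71]
force: [-7.9, 4.4, 23.8]
grip_width: 0.0221
finger_force: 62.3
```

Call:
carry_out:
  rows:
    - [[0,0,0,0],[0,0,0,0],[0,0,0,0],[0,0,0,0],[0,0,0,0]]
  grip: 0.038

```text
clock: 28.22
position: [0.5923, -0.3051, -0.0085]
tool_rot: [-3.141, -0.0, 1.71]
force: [1.1, -0.5, 0.0]
grip_width: 0.0379
finger_force: 0.0
```

Call:
carry_out:
  rows:
    - [[0,0,-0.01,0],[0,0,-0.04,0],[0,0,-0.08,0],[0,0,-0.12,0],[0,0,-0.14,0]]

```text
clock: 28.63
position: [0.5935, -0.3061, 0.1371]
tool_rot: [3.137, 0.003, 1.709]
force: [-0.3, 0.3, -0.2]
grip_width: 0.0376
finger_force: 0.0
```

```bash
python3 - <<'E'
from h import *
np.set_printoptions(precision=4,suppress=True)
f=bot.grab_frame("wrist")
print(fit([f],"medium",(.59,-.286,1.71),z0=.012,near=150))
s=bot.observe();print(s["position"],s["tool_rot"],go(.438,.348,.13,76.5))
E
```

```text
(array([ 0.59 , -0.286,  1.61 ]), np.float64(0.0), 0)
[ 0.5942 -0.3063  0.1368] [3.1358 0.0034 1.7095] (array([ 0.6696, -0.0642,  0.0041]), np.float64(21.4))
```

Call:
carry_out:
  rows:
    - [[0.34,-0.032,0,0],[0.34,-0.032,0,0],[0.34,-0.032,0,0],[0.34,-0.032,0,0],[0.34,-0.032,0,0],[0.34,-0.032,0,0],[0.34,-0.032,0,0],[0.34,-0.032,0,0],[0.34,-0.032,0,0]]
  grip: 0.042

```text
clock: 29.48
position: [0.5117, 0.034, 0.1315]
tool_rot: [-3.141, -0.003, 1.716]
force: [0.8, 0.5, -0.2]
grip_width: 0.0421
finger_force: 0.0
```

Call:
carry_out:
  rows:
    - [[0.33,-0.032,0.003,21.4],[0.33,-0.032,0.003,21.4],[0.33,-0.032,0.003,21.4],[0.33,-0.032,0.003,21.4],[0.33,-0.032,0.003,21.4],[0.33,-0.032,0.003,21.4],[0.33,-0.032,0.003,21.4],[0.33,-0.032,0.003,21.4],[0.33,-0.032,0.003,21.4],[0.33,-0.032,0.003,21.4],[0.33,-0.032,0.003,21.4]]

```text
clock: 30.4
position: [0.4359, 0.3493, 0.1285]
tool_rot: [-3.142, 0.001, 1.337]
force: [-0.6, -1.3, -0.4]
grip_width: 0.0421
finger_force: 0.0
```

```bash
python3 - <<'E'
from h import *
np.set_printoptions(precision=4,suppress=True)
s=bot.observe();print(s["position"],s["tool_rot"],s["qpos"]); f=bot.grab_frame("wrist"); save(f,"l1.png")
t=bot.grab_frame("top"); print(fit([t],"medium",(.59,-.286,1.71),z0=.012,near=20)); print("short",fit([t],"short",(.4985,-.2988,1.71),z0=.012,near=20))
x,e,n=fit([f],"long",(.4438,.3726,1.335),near=120); print(x,e,n)
u=np.r_[np.cos(x[2]),np.sin(x[2])]; c=x[:2]-.028*u; print(c,go(c[0],c[1],-.022,np.degrees(x[2])))
j=bot.spot_point(f,"jar")[:1]
if j: q=unproj(f,j[0]["position"],0)[0,:2]; d=q-x[:2]; print("jar",q,"along",d@u,"perp",d@[-u[1],u[0]])
E
```

```text
[0.4359 0.3493 0.1285] [-3.1415  0.0007  1.3372] [-1.0348  0.5292  0.3529  1.8566 -0.2455  0.799  -0.7875]
(array([ 0.5911, -0.2857,  1.7389]), np.float64(0.14754098653793335), 1)
short (array([ 0.5008, -0.2985,  1.759 ]), np.float64(0.11842095851898193), 1)
[0.4438 0.3721 1.326 ] 0.054074645042419434 1
[0.437  0.3449] (array([-0.0034,  0.0013,  0.1508]), np.float64(0.5))
jar [0.4904 0.3837] along 0.022613157596124304 perp -0.04234586204398255
```

View pics/l1.png

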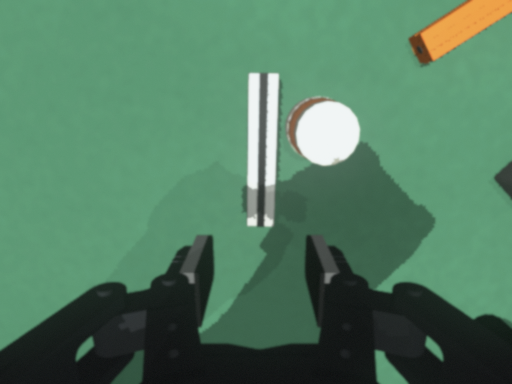

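The jar stands about 5 mm from the piece, 23 mm along its far half. I'll grip 38 mm back from the centre, at 80 N.

Call:
carry_out:
  rows:
    - [[-0.0135,0.001,0.03,0.5],[-0.0135,0.001,0.07,0.5],[-0.0135,0.001,0.11,0.5],[-0.0135,0.001,0.135,0.5],[-0.0135,0.001,0.148,0.5],[-0.0135,0.001,0.1505,0.5],[-0.0135,0.001,0.1505,0.5]]

```text
clock: 31.28
position: [0.4343, 0.3359, -0.0217]
tool_rot: [-3.142, 0.0, 1.327]
force: [0.2, -0.4, 0.6]
grip_width: 0.042
finger_force: 0.0
```

Call:
carry_out:
  rows:
    - [[0,0,0,0],[0,0,0,0],[0,0,0,0],[0,0,0,0],[0,0,0,0],[0,0,0,0]]
  grip: 0.01
  grip_force: 85

```text
clock: 31.78
position: [0.4349, 0.3368, -0.0199]
tool_rot: [3.14, -0.002, 1.327]
force: [-0.4, -2.9, 9.4]
grip_width: 0.0212
finger_force: 83.7
```

Call:
carry_out:
  rows:
    - [[0,0,-0.01,0],[0,0,-0.03,0],[0,0,-0.06,0],[0,0,-0.1,0],[0,0,-0.14,0],[0,0,-0.14,0]]

```text
clock: 32.28
position: [0.4368, 0.3381, 0.1263]
tool_rot: [3.136, -0.009, 1.327]
force: [1.7, 1.7, -0.9]
grip_width: 0.0212
finger_force: 83.8
```

```bash
python3 - <<'E'
from h import *
s=bot.observe();x=.5905-.065-.038-.012; y=-.0935+(x-.53)*.049
print(s["position"],s["grip_width"],x,y,go(x,y,.10,2.8), s["qpos"])
E
```

```text
[0.43677166 0.33813267 0.12625144] 0.02121751520591739 0.4755000000000001 -0.09617049999999999 (array([-0.4123,  0.1423,  0.0233]), np.float64(73.2)) [-1.02711205  0.5190729   0.36111269  1.88478512 -0.25538764  0.77203801
 -0.771064  ]
```

Call:
carry_out:
  rows:
    - [[-0.412,0.142,0.02,73.2],[-0.412,0.142,0.02,73.2],[-0.412,0.142,0.02,73.2],[-0.412,0.142,0.02,73.2],[-0.412,0.142,0.02,73.2],[-0.412,0.142,0.02,73.2],[-0.412,0.142,0.02,73.2],[-0.412,0.142,0.02,73.2],[-0.412,0.142,0.02,73.2],[-0.412,0.142,0.02,73.2],[-0.412,0.142,0.02,73.2],[-0.412,0.142,0.02,73.2]]

```text
clock: 33.28
position: [0.4728, -0.1025, 0.0995]
tool_rot: [3.14, -0.002, 0.042]
force: [-1.1, 0.4, -1.5]
grip_width: 0.0216
finger_force: 83.8
```

```bash
python3 - <<'E'
from h import *
f=bot.grab_frame("side"); s=bot.observe();x=.5905-.065-.038-.012; y=-.0935+(x-.53)*.049
print(s["position"],s["tool_rot"],go(x,y,-.006,2.8), s["grip_width"])
R=bot.regions_of(f,"long")
if R:
  ys,xs=np.nonzero(R[0]["region"]); r=cv2.minAreaRect(np.c_[xs,ys].astype(np.float32)); print(R[0]["conf"],r)
  p=s["position"]; w=s["tool_rot"][2]; u=np.array([np.cos(w),np.sin(w),0]); print(proj(f,[p-.027*u+[0,0,.034],p+.103*u+[0,0,.034]]))
E
```

```text
[ 0.47277127 -0.09983621  0.0992829 ] [-3.14143067e+00 -1.76552344e-03  4.60647815e-02] (array([ 0.0027, -0.0035,  0.1053]), np.float64(-0.2)) 0.021490931632209356
0.82 ((241.93368530273438, 218.2106170654297), (15.167088508605957, 59.99689865112305), 80.90972137451172)
[[213.26505704 221.30620286]
 [270.40791686 212.09014982]]
```

The piece hangs level: the image slope of 0.160 matches the expected 0.161. I'll descend partway and check the alignment.

Call:
carry_out:
  rows:
    - [[0.002,0,0.03,-0.2],[0.002,0,0.06,-0.2],[0.002,0,0.07,-0.2],[0.002,0,0.07,-0.2],[0.002,0,0.07,-0.2]]

```text
clock: 33.8
position: [0.4747, -0.0974, 0.0289]
tool_rot: [-3.141, 0.0, 0.054]
force: [1.5, -0.4, -2.0]
grip_width: 0.021
finger_force: 83.8
```

```bash
python3 - <<'E'
from h import *
s=bot.observe();x=.4745; y=-.0935+(x-.53)*.049
print(s["position"],s["tool_rot"],go(x,y,-.006,2.8), s["grip_width"])
E
```

```text
[ 0.4746754  -0.09737758  0.02894179] [-3.14127065e+00  6.50306439e-05  5.41967839e-02] (array([-0.0001, -0.0012,  0.0349]), np.float64(0.3)) 0.021043211094385665
```

Call:
carry_out:
  rows:
    - [[0,-0.001,0.015,0.3],[0,-0.001,0.028,0.3],[0,-0.001,0.034,0.3],[0,-0.001,0.036,0.3],[0,-0.001,0.036,0.3]]

```text
clock: 34.22
position: [0.4749, -0.0968, -0.0072]
tool_rot: [3.142, -0.001, 0.049]
force: [-0.2, 0.7, -1.7]
grip_width: 0.0214
finger_force: 83.8
```

Call:
carry_out:
  rows:
    - [[0.003,0,0,0],[0.006,0,0,0],[0.009,0,0.0005,0],[0.01,0,0.001,0],[0.01,0,0.001,0]]

```text
clock: 34.63
position: [0.4849, -0.0962, -0.0088]
tool_rot: [3.141, -0.0, 0.049]
force: [0.0, 1.0, -1.6]
grip_width: 0.0208
finger_force: 83.8
```

Call:
carry_out:
  rows:
    - [[0.001,0,0.0005,0],[0.002,0,0.001,0],[0.003,0,0.001,0],[0.003,0,0.001,0]]

```text
clock: 34.97
position: [0.4872, -0.0962, -0.0099]
tool_rot: [-3.141, 0.001, 0.048]
force: [-2.3, -0.1, 3.8]
grip_width: 0.0215
finger_force: 84.4
```

Call:
carry_out:
  rows:
    - [[0.001,0,0,0],[0.0015,0,0,0],[0.0015,0,0,0]]

```text
clock: 35.22
position: [0.489, -0.0961, -0.0099]
tool_rot: [3.142, 0.0, 0.048]
force: [-3.1, 0.8, 4.3]
grip_width: 0.0216
finger_force: 84.5
```

Call:
carry_out:
  rows:
    - [[0.001,0,0,0],[0.002,0,0,0],[0.002,0,0,0]]

```text
clock: 35.47
position: [0.4901, -0.096, -0.0099]
tool_rot: [-3.141, 0.002, 0.048]
force: [-7.9, -0.8, 10.9]
grip_width: 0.0212
finger_force: 85.2
```

Call:
carry_out:
  rows:
    - [[0.001,0,0,0],[0.001,0,0,0]]

```text
clock: 35.63
position: [0.4901, -0.096, -0.0099]
tool_rot: [-3.141, 0.003, 0.048]
force: [-13.8, -0.4, 16.8]
grip_width: 0.0215
finger_force: 86.0
```

Butted: x has stopped moving and the force is rising. Release, regrip and lift.

Call:
carry_out:
  rows:
    - [[0,0,-0.0005,0],[0,0,-0.001,0],[-0.001,0,-0.001,0],[-0.001,0,-0.001,0],[-0.001,0,-0.001,0],[-0.001,0,-0.001,0]]
  grip: 0.034

```text
clock: 36.13
position: [0.4911, -0.096, -0.0089]
tool_rot: [3.142, -0.0, 0.048]
force: [0.7, -0.3, -0.2]
grip_width: 0.034
finger_force: 0.0
```

Call:
carry_out:
  rows:
    - [[0,0,0,0],[0,0,0,0],[0,0,0,0],[0,0,0,0],[0,0,0,0]]
  grip: 0.01

```text
clock: 36.55
position: [0.4911, -0.096, -0.0085]
tool_rot: [-3.141, -0.0, 0.048]
force: [-2.9, 1.1, 11.1]
grip_width: 0.0211
finger_force: 83.2
```

Call:
carry_out:
  rows:
    - [[0,0,-0.01,0],[-0.005,0,-0.03,0],[-0.01,0,-0.06,0],[-0.01,0,-0.1,0],[-0.01,0,-0.11,0],[-0.01,0,-0.11,0]]

```text
clock: 37.05
position: [0.4824, -0.0965, 0.104]
tool_rot: [-3.142, -0.004, 0.048]
force: [0.5, -0.4, -1.8]
grip_width: 0.0217
finger_force: 84.1
```

```bash
python3 - <<'E'
from h import *
a=np.radians(98.3); c=np.array([.4078,-.3140])-.0354*np.array([np.cos(a),np.sin(a)])
s=bot.observe();print(s["position"],s["grip_width"],c,go(*c,.09,98.3), s["qpos"][6])
E
```

```text
[ 0.4824171  -0.0964951   0.10396406] 0.021678946059486757 [ 0.41291021 -0.34902921] (array([-0.0817,  0.2489,  0.0136]), np.float64(-95.5)) -0.9209432737837745
```

Call:
carry_out:
  rows:
    - [[-0.082,0.249,0.01,-85],[-0.082,0.249,0.01,-85],[-0.082,0.249,0.01,-85],[-0.082,0.249,0.01,-85],[-0.082,0.249,0.01,-85],[-0.082,0.249,0.01,-85],[-0.082,0.249,0.01,-85],[-0.082,0.249,0.01,-85],[-0.082,0.249,0.01,-85],[-0.082,0.249,0.01,-85],[-0.082,0.249,0.01,-85],[-0.082,0.249,0.01,-85]]

```text
clock: 38.05
position: [0.4108, -0.3487, 0.0902]
tool_rot: [-3.141, -0.001, 1.526]
force: [-0.9, 0.7, -1.7]
grip_width: 0.0209
finger_force: 84.1
```

Call:
carry_out:
  rows:
    - [[0,0,0,-6],[0,0,0,-10.5],[0,0,0,-10.5]]

```text
clock: 38.3
position: [0.4107, -0.3488, 0.0903]
tool_rot: [-3.141, -0.001, 1.707]
force: [-0.6, 0.3, -0.6]
grip_width: 0.0213
finger_force: 84.1
```

```bash
python3 - <<'E'
from h import *
s=bot.observe();print(s["position"],s["tool_rot"],go(.4127,-.348,-.005,98.3),s["grip_width"])
E
```

```text
[ 0.41068977 -0.34883281  0.0903358 ] [-3.14114690e+00 -1.22142175e-03  1.70737035e+00] (array([0.0004, 0.0021, 0.0953]), np.float64(-0.5)) 0.02132511264620649
```

Call:
carry_out:
  rows:
    - [[0.0005,0.001,0.025,-0.5],[0.0005,0.001,0.055,-0.5],[0.0005,0.001,0.08,-0.5],[0.0005,0.001,0.09,-0.5],[0.0005,0.001,0.094,-0.5],[0.0005,0.001,0.0955,-0.5],[0.0005,0.001,0.0955,-0.5]]

```text
clock: 38.88
position: [0.4123, -0.3488, -0.0038]
tool_rot: [3.141, 0.0, 1.711]
force: [-0.7, -0.1, -0.3]
grip_width: 0.021
finger_force: 84.1
```

Call:
carry_out:
  rows:
    - [[0,0,0.001,0],[0,0,0.002,0],[0,0,0.0025,0],[0,0,0.0025,0]]

```text
clock: 39.22
position: [0.4123, -0.3487, -0.0064]
tool_rot: [3.141, 0.001, 1.712]
force: [-0.5, -0.5, 1.4]
grip_width: 0.021
finger_force: 84.4
```

Call:
carry_out:
  rows:
    - [[0,0,0.0007,0],[0,0,0.0015,0],[0,0,0.0015,0]]

```text
clock: 39.47
position: [0.4124, -0.3487, -0.0066]
tool_rot: [3.14, 0.0, 1.712]
force: [-6.7, 6.4, 37.2]
grip_width: 0.0213
finger_force: 88.7
```

On the floor of the bin. Release, rise and check.

Call:
carry_out:
  rows:
    - [[0,0,-0.001,0],[0,0,-0.001,0],[0,0,-0.001,0],[0,0,-0.001,0],[0,0,-0.001,0]]
  grip: 0.038

```text
clock: 39.88
position: [0.412, -0.3485, -0.0075]
tool_rot: [-3.141, -0.0, 1.712]
force: [0.3, 0.6, -0.2]
grip_width: 0.0382
finger_force: 0.0
```

Call:
carry_out:
  rows:
    - [[0,0,-0.01,0],[0,0,-0.04,0],[0,0,-0.08,0],[0,0,-0.12,0],[0.04,0,-0.16,0],[0.08,0,-0.18,0],[0.12,0,-0.18,0],[0.16,0,-0.18,0],[0.2,0,-0.18,0],[0.2,0,-0.18,0]]

```text
clock: 40.72
position: [0.3827, -0.1457, 0.1734]
tool_rot: [3.141, -0.001, 1.716]
force: [1.5, -0.1, 0.8]
grip_width: 0.0382
finger_force: 0.0
```

```bash
python3 - <<'E'
from h import *
t=bot.grab_frame("top"); s=bot.observe(); print(s["position"],s["grip_width"],s["clock"])
save(t,"end.png",(80,450,110,290),2)
for l,p in(("short",(.4985,-.2988,1.71)),("medium",(.59,-.286,1.71)),("long",(.4078,-.313,1.71))): print(l,fit([t],l,p,z0=.012,near=25))
E
```

```text
[ 0.3831539  -0.14612467  0.17344048] 0.03763532366050678 40.7667
short (array([ 0.49942983, -0.2996571 ,  1.8502382 ]), np.float64(0.5940055251121521), 1)
medium (array([ 0.59031707, -0.28579907,  1.75468455]), np.float64(0.1455399990081787), 1)
long (array([ 0.4078, -0.313 ,  1.61  ]), np.float64(0.0), 0)
```

View pics/end.png

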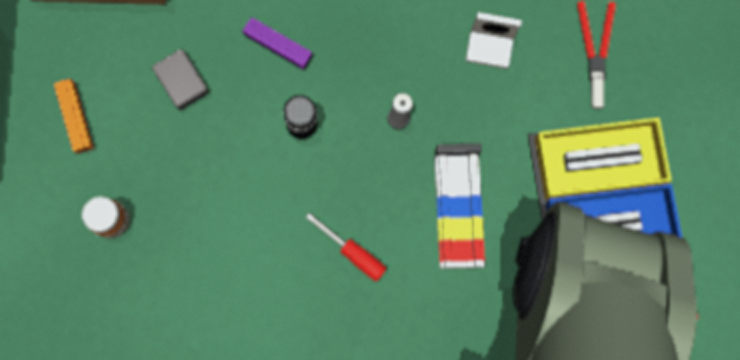

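The medium piece lies flat in yellow and the short in blue, with everything else undisturbed. The arm hides the red bin, so I'll check that numerically from the side camera.

```bash
python3 - <<'E'
from h import *
b=bot.grab_frame("side")
for l,p in(("short",(.4985,-.2988,1.71)),("medium",(.59,-.286,1.71)),("long",(.4078,-.313,1.71))): print(l,fit([b],l,p,z0=.012,near=35))
E
```

```text
short (array([ 0.49868093, -0.29681019,  1.7495484 ]), np.float64(0.1265755295753479), 1)
medium (array([ 0.58922554, -0.28528491,  1.67286382]), np.float64(0.1565452218055725), 1)
long (array([ 0.4079334 , -0.31440086,  1.70150231]), np.float64(0.10274666547775269), 1)
```

```bash
python3 -c "
from workcell import bot
print(bot.job_done())"
```

```text
the job is handed in; nothing more can be done
None
```

The job is handed in: each piece was gauged against the stop in order, then laid flat and released in its bin (short in blue, medium in yellow, long in red), at about 41 s on the robot's clock. I saw nothing else moved; only the short piece's gauge zone and the yellow and blue bins were checked by eye, the long piece in red only by a camera fit.

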